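Uncover the punch box and pack the last case

ROBOT

A 6-joint arm with a two-finger parallel gripper is mounted at the origin on the work surface. World frame = base frame: x ahead of the robot, y to its left, z up, the work surface at z = 0. Lengths are in m, angles in rad, forces in N, time in s.
With the tool pointing down it reaches from about 0.35 to 1 m from the base axis. Payload 7.1 kg.
Tool frame: the origin (TCP) lies midway between the tips of the shut fingers; the grasp point (between the pads) lies 19 mm behind it (arm.grip_point_offset is the distance from the TCP to the grasp point, in m); z points along the fingers, y is the line along which they close (so a half turn about z gives the same grasp; the last joint's range is limited). The gripper opens to 85 mm and grips with 20 to 120 N. Pads are 22 mm wide; open, the fingers measure 114 mm over their backs; the gripper's body (76 mm by 85 mm) begins 54 mm behind the grasp point. The pads swing forward as they close: fully open they stand 13 mm farther back than shut.
Start: joints at [1.225, 0.423, 1.63, -0, 1.089, -0.019], TCP at [0.201, 0.592, 0.194] pointing down, gripper open.
Joint ranges: [-3, 3], [-0.9, 2.11], [0.09, 2.58], [-1.31, 4.45], [0.11, 2.69], [-2.54, 2.54]. Speed limits (rad/s): [2.39, 2.39, 3.01, 3.14, 3.14, 3.14].

INTERFACE

Orientations are given as a 3x3 rotation matrix whose columns are the frame's x, y, z axes.
In Python, from cell import arm, viewer gives the robot as it stands. The module is installed in compiled form; this text tells all that it offers.
- The arm moves only by the shell command python3 -m crank 'ROWS' [OPENING]. ROWS is JSON, a list that holds one entry, the list of rows, each a list of 4 numbers: the shift along the tool's x, y, z in units of 25 mm (1.0 is 25 mm), then the turn about the tool's z in units of 10 degrees (1.0 is 10 degrees). A call has exactly 5 rows; each row shifts and turns the commanded pose from where the row before left it, along the tool's axes as they then stand; what a row does not reach is not made up. A row lasts 1/8 s, in which the tool goes at most 62.5 mm and 10.7 degrees, less where a joint would pass 70% of its speed; a pose out of reach is approached as far as the arm can. A call is refused whole if a number of a shift passes 1 or a number of a turn 1, either way. A call with a gripper value outside its range is refused whole. OPENING is the finger opening in mm, from 0 to 85.4, set as the call begins (- or left out, the last holds). The fingers move at their own pace and stop on an object; the grip force is fixed at half the most. Time passes only in rows, so rows that do not move let the fingers close, or fill a call up. It gives the time, the measured TCP pose, the force, the opening and the grip force at its end, in the units of the state.
- arm.observe(): the state, without advancing time (a new reading comes with each control period).
- viewer.read_camera(name): name is "scene" or "top"; returns a dict with "frame" (480x640x3 uint8, red, green, blue), "z_map" (480x640 float32, m along the optical axis (not along the pixel's ray), 0 where there is no reading), "camera_matrix" (3x3 intrinsics, pixels), "cam_to_world" (4x4, takes a point from camera to world coordinates). Camera axes: x right, y up, looking along -z (the intrinsics and any distortion apply to the point x, -y, -z); pixel columns grow to the right and rows downward; lengths in m; the calibration is good to about 2 mm. A picture is of the moment at which its call begins.
- arm.sign_off(): hands the job in; it is judged then, once.
The state is a dict: "clock": time; "joint_positions": joint angles; "joint_vel": joint speeds; "joint_efforts": joint torques, N m; "eef_pos": TCP position; "orientation": TCP orientation; "contact_force": force on the tool from outside, world axes, zero at the start; "torque": the same for the moment, N m; "width": opening from 0.0 (shut) to 1.0 (fully open); "grip_force": force on a finger pad.
Only numpy, scipy, OpenCV 4.12 (cv2) and the standard library are available. Lean on these libraries where they do the work, as an engineer would, in place of code of your own. Each camera call takes 0.05 s, during which the arm holds its last target. There are 200 camera calls.

TASK

Lift the lid off the punch box by its knob and set it down gently, knob up, in the middle of the green mat. Then pack the red punch case upright between the box's end plates, beside the tin and the yellow case, so that all three stand flat on the box's floor: close up the two that are already inside to make room, for the fit is snug, and feel your way rather than forcing anything, because the box is brittle. Do not knock over or shift the flask, the jar or the spool.

Things in the scene. Friction and masses are not known exactly. Their poses are not given: they have to be found in the camera images.
- tray: Grey open punch box fixed to the bench, long axis x. Origin: centre of its underside. Outside 176 x 74 mm, rim z = 57, walls 5, floor at z = 5, 64 mm wide inside. Outer ledge for the lid 196 x 94 mm, top z = 44. Inside, two fixed end plates (4 mm thick, tops z = 47) bound a pocket 142 mm long in x; its middle is up to 8 mm off the box's, either way in x: not in the state, find it by feel or sight.
- lid: Blue hood lid, 191 mm (x) by 89 mm (y), loose on the box's ledge with 3.5 mm play, hiding what is inside. Origin: centre of the skirt's lower edge (44 mm above the bench on the box). Walls 4 mm; 54 mm high outside. Central black knob, upright cylinder 28 mm across, 60 to 88 mm above the origin, on a thinner neck. About 0.35 kg. Raise it 60 mm to clear the contents.
- mat: Green mat lying flat, fixed, 230 mm (its x) by 150 mm (y), 3 mm thick; the place for the lid. Origin: centre of its underside, on the work surface.
- red_case: Red punch case loose on the bench between box and mat: block 46 mm (x) by 58 mm (y) by 52 mm high, about 0.3 kg. Origin: centre of underside. Handle: black block on top, 30 mm (x) by 22 mm (y; pinch across y), 52 to 82 mm above the underside; thin shanks along the x edges. In the box its x or -x lies along the box's x; tin, yellow and red case leave 2 mm play in the 142 mm pocket.
- yellow_case: Yellow case loose in the box, its x along the box's x: block 40 mm (x) by 58 mm (y) by 52 mm high, top level with the rim, about 0.3 kg. Origin: centre of underside. Handle: black block on top, 30 mm (x) by 22 mm (y; pinch across y), 52 to 82 mm above the underside; thin shanks along the x edges. Dragged by its handle it pushes the tin ahead.
- tin: Brass tin standing loose in the pocket: 54 mm diameter, 52 mm high, with an upright round knob 24 mm across, 52 to 82 mm above the underside, about 0.3 kg. Origin: centre of the underside. It may be near either end plate, the yellow case near the other, with gaps beside and between, none wide enough for the red case.
- flask: Bystander: blue flask with black cap, 66 mm diameter, 170 mm tall. Origin: centre of the underside.
- jar: Bystander: glass jar with red cap, 64 mm diameter, 100 mm tall. Origin: centre of the underside.
- spool: Bystander: green spool, 52 mm diameter, 60 mm tall, standing. Origin: centre of the underside.

How it is judged:
On the way:
1. the lid lies knob up in the middle of the green mat (centres within 45 mm), let go (horizontal distance between lid and mat below 0.045 m and z of lid in the frame of mat below 0.007 m and angle between lid's own z axis and vertical below 0.06 rad and linear speed of lid below 0.02 m/s and contact force between the fingers and lid below 0.2 N), for 0.2 s.
At the end, for the whole second after the job is handed in: The lid rests flat (within 0.06 rad), knob up, on the green mat with its centre within 45 mm of the mat's centre; the red case, the yellow case and the tin all stand between the end plates in the box, upright within 0.06 rad, each underside within 3 mm of the box's floor; everything is at rest (horizontal distance between lid and mat below 0.045 m and z of lid in the frame of mat below 0.007 m and angle between each of lid, tin, yellow_case, red_case's own z axis and vertical below 0.06 rad and linear speed of each of lid, tin, yellow_case, red_case below 0.02 m/s and x of tin in the frame of tray between -0.08 and 0.08 m and y of tin in the frame of tray between -0.02 and 0.02 m and z of each of tin, yellow_case, red_case in the frame of tray below 0.008 m and x of yellow_case in the frame of tray between -0.08 and 0.08 m and y of yellow_case in the frame of tray between -0.02 and 0.02 m and x of red_case in the frame of tray between -0.08 and 0.08 m and y of red_case in the frame of tray between -0.02 and 0.02 m); the robot touches nothing.
It fails at once if the flask is knocked over or shifted by more than 30 mm (distance of flask from where it was at the start of the episode above 0.03 m or angle between flask's own z axis and vertical above 0.3 rad).
It fails at once if the jar is knocked over or shifted by more than 30 mm (distance of jar from where it was at the start of the episode above 0.03 m or angle between jar's own z axis and vertical above 0.3 rad).
It fails at once if the spool is knocked over or shifted by more than 30 mm (distance of spool from where it was at the start of the episode above 0.03 m or angle between spool's own z axis and vertical above 0.3 rad).
It fails at once if the lid is dropped or banged down: it meets the mat with more than 60 N (contact force between lid and mat above 60 N).
It fails at once if things are forced into the brittle box: the red case, yellow case or tin presses on the box, or on each other, with more than 40 N (contact force between any of tin, yellow_case, red_case and tray above 40 N or contact force between tin and yellow_case above 40 N or contact force between any of tin, yellow_case and red_case above 40 N).
It also fails if it takes over 72 s, if anything falls off the work surface, if the arm or the gripper's body presses on something with over 40 N, if the wrist force passes 120 N, or if a joint passes its speed limit or range.

## Working session

There is one attempt and no reset: what is moved stays moved. The work goes in short steps, Python scripts to look and compute and a shell command to move; the robot and the scene stay as the last step left them, time stands still between calls to the robot, and variables do not carry over. Pictures are saved under pics/ and viewed, at most 10 in all, crops included, and the job is handed in when it is done.

```bash
mkdir -p pics; cat > h.py <<'E'
import numpy as np, cv2
from cell import arm, viewer
def cam(n,save=None):
    d=viewer.read_camera(n)
    if save: cv2.imwrite('pics/'+save,cv2.cvtColor(d['frame'],cv2.COLOR_RGB2BGR))
    return d
def ray(d,u,v):
    K=np.array(d['camera_matrix']);T=np.array(d['cam_to_world'])
    c=np.array([(u-K[0,2])/K[0,0],-(v-K[1,2])/K[1,1],-1.])
    return T[:3,3],T[:3,:3]@c
def onplane(d,u,v,z):
    o,r=ray(d,u,v); return o+r*(z-o[2])/r[2]
def pts(d):
    K=np.array(d['camera_matrix']);T=np.array(d['cam_to_world']);Z=d['z_map']
    v,u=np.indices(Z.shape)
    P=np.stack([(u-K[0,2])/K[0,0]*Z,-(v-K[1,2])/K[1,1]*Z,-Z],-1)
    return P@T[:3,:3].T+T[:3,3]
def cross(d1,p1,d2,p2):
    o1,r1=ray(d1,*p1);o2,r2=ray(d2,*p2)
    s=np.linalg.lstsq(np.stack([r1,-r2],1),o2-o1,rcond=None)[0]
    a,b=o1+s[0]*r1,o2+s[1]*r2
    return (a+b)/2,np.linalg.norm(a-b)
E
python3 - <<'E'
from h import *
np.set_printoptions(precision=3,suppress=True)
for n in('top','scene'):
    d=cam(n,n+'0.png');print(n,d['camera_matrix'],d['cam_to_world'],(d['z_map']>0).mean())
    np.savez('pics/'+n+'0.npz',**d)
s=arm.observe()
print({k:s[k] for k in s})
E
```

```text
top [[616.974   0.    325.093]
 [  0.    616.974 234.537]
 [  0.      0.      1.   ]] [[-0.028  0.975 -0.22   0.36 ]
 [-1.    -0.027  0.008  0.01 ]
 [ 0.002  0.22   0.975  1.347]
 [ 0.     0.     0.     1.   ]] 0.996083984375
scene [[519.025   0.    318.958]
 [  0.    519.025 241.083]
 [  0.      0.      1.   ]] [[ 0.275 -0.645  0.713  1.582]
 [ 0.962  0.187 -0.202 -0.241]
 [-0.003  0.741  0.671  0.919]
 [ 0.     0.     0.     1.   ]] 0.98916015625
{'clock': 0.1, 'joint_positions': array([ 1.225,  0.424,  1.631,  0.   ,  1.089, -0.019]), 'joint_vel': array([ 0.001, -0.002, -0.004,  0.   ,  0.001, -0.001]), 'joint_efforts': array([  0.001, -55.843, -28.244,  -0.   ,   0.003,   0.   ]), 'eef_pos': array([0.2  , 0.591, 0.193]), 'orientation': array([[-0.947,  0.321, -0.   ],
       [ 0.321,  0.947, -0.001],
       [ 0.   , -0.001, -1.   ]]), 'contact_force': array([ 0.437,  0.232, -0.095]), 'torque': array([ 0.018,  0.004, -0.042]), 'grip_force': 0.0, 'width': 0.9986139675503006}
```

View pics/top0.png

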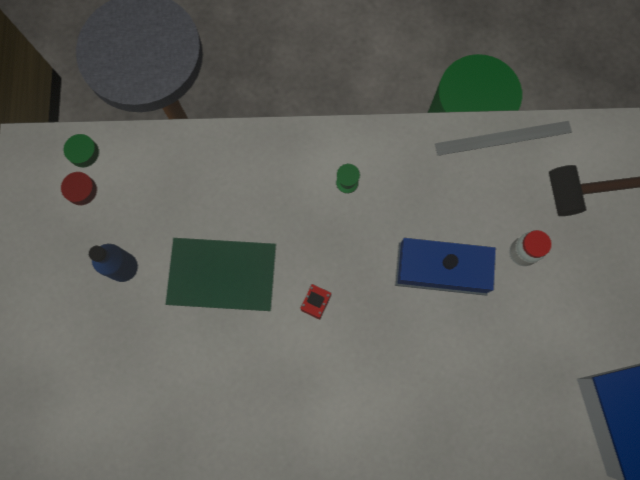

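View pics/scene0.png

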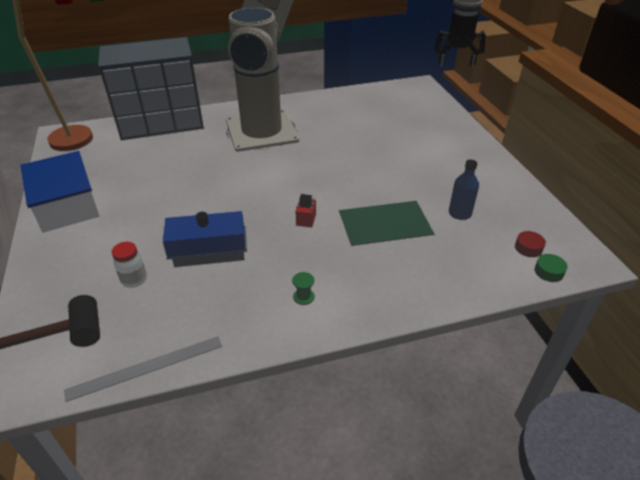

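The top view shows the blue lid at about (447,265) with its knob at (451,261), the red case at (316,300) and the mat at (221,274). The flask is at (115,262), the jar at (533,246) and the spool at (347,178). The scene view shows the same things, with the lid at (205,233) and the red case at (306,210). Next I measure them.

```bash
python3 - <<'E'
from h import *
np.set_printoptions(precision=4,suppress=True)
D={n:dict(np.load(f'pics/{n}0.npz')) for n in('top','scene')}
box={'top':dict(lid=(390,230,505,300),red=(295,280,335,322),mat=(155,230,285,315),spool=(330,160,365,195),jar=(508,226,556,270),flask=(85,240,142,285)),
'scene':dict(lid=(158,205,250,262),red=(290,190,322,228),mat=(335,198,440,246),spool=(288,270,320,305),jar=(108,240,146,282),flask=(445,158,482,222))}
for n,d in D.items():
    f=d['frame'].astype(int);R,G,B=f[...,0],f[...,1],f[...,2];P=pts(d)
    M=dict(lid=(B>R+35)&(B>G+25),red=(R>G+50),mat=(G>R+12)&(G>B+3),spool=(G>R+25),jar=R>G+50,flask=P[...,2]>.03,
      lidknob=(f.max(-1)<60)&(P[...,2]>.1),redknob=(f.max(-1)<60)&(P[...,2]>.05))
    for k,m in M.items():
        b=box[n][k.replace('knob','')];q=np.zeros_like(m);q[b[1]:b[3],b[0]:b[2]]=m[b[1]:b[3],b[0]:b[2]]
        p=P[q];z=np.percentile(p[:,2],[5,50,95])
        t=q&(P[...,2]>z[2]-.006);pt=P[t]
        v,u=np.nonzero(t);(c,wh,a)=cv2.minAreaRect((pt[:,:2]*1000).astype(np.float32))
        print(n,k,q.sum(),'z',z,'px',u.mean().round(1),v.mean().round(1),'top mean',pt.mean(0),'rect',np.array(c),np.array(wh),round(a,1))
        D[n][k]=(u.mean(),v.mean())
for k in('lidknob','redknob','lid','mat','red','jar'):
    print(k,*cross(D['top'],D['top'][k],D['scene'],D['scene'][k]))
E
```

```text
top lid 3763 z [0.0941 0.0985 0.1027] px 447.5 263.3 top mean [ 0.5734 -0.2483  0.1048] rect [ 527.6237 -147.7573] [172.5916 427.0305] 24.8
top red 371 z [0.0476 0.0523 0.0575] px 315.7 301.1 top mean [0.5085 0.023  0.0601] rect [452.6456  29.9591] [ 56.697  181.5924] 84.9
top mat 7002 z [-0.001   0.0036  0.0084] px 220.7 273.8 top mean [0.5791 0.2292 0.0157] rect [546.7407 157.4159] [425.3582 214.8676] 65.1
top spool 509 z [0.0051 0.0597 0.0645] px 347.8 174.5 top mean [ 0.7804 -0.0533  0.0697] rect [582.6844 -35.2804] [ 48.4236 452.4508] 84.7
top jar 562 z [0.096  0.1005 0.1046] px 537.5 243.1 top mean [ 0.6086 -0.4335  0.1137] rect [ 503.1117 -220.1516] [ 53.1446 539.4595] 26.3
top flask 1237 z [0.043  0.1149 0.1718] px 97.8 253.4 top mean [0.5842 0.4146 0.2527] rect [478.0032 237.5289] [512.4056  28.9746] 59.3
top lidknob 178 z [0.1119 0.1315 0.1358] px 451.2 260.4 top mean [ 0.572  -0.2481  0.1432] rect [ 466.0539 -129.2111] [ 25.1746 349.2098] 41.5
top redknob 151 z [0.074  0.0816 0.0857] px 315.2 299.2 top mean [0.5097 0.0238 0.0825] rect [510.1491  23.8126] [28.8386 20.4021] 
[... 747 characters left out ...]
] px 470.2 165.4 top mean [0.6724 0.3957 0.2187] rect [1088.9922  112.2517] [  28.5327 1213.0562] 55.7
scene lidknob 142 z [0.1058 0.1248 0.1316] px 202.1 218.0 top mean [ 0.6494 -0.2503  0.1862] rect [1072.3835 -252.073 ] [  23.8909 1019.3958] 89.9
scene redknob 125 z [0.0569 0.0732 0.0808] px 305.2 197.7 top mean [0.5141 0.0231 0.0786] rect [512.7213  23.2669] [26.2187 25.4791] 66.4
lidknob [ 0.5761 -0.2511  0.1214] 0.0032935257639755892
redknob [0.5105 0.0239 0.0758] 6.821087691695694e-05
lid [ 0.5751 -0.2511  0.0937] 0.0009558009680408841
mat [ 0.5811  0.2307 -0.0009] 0.0024049322399047933
red [0.5108 0.0227 0.0378] 0.001281149201741909
jar [ 0.6117 -0.4387  0.0979] 0.0008489635256172847
```

```bash
cat >> h.py <<'E'
def rect(d,m,z):
    m=cv2.morphologyEx(m.astype(np.uint8),cv2.MORPH_OPEN,np.ones((3,3)))
    c=max(cv2.findContours(m,cv2.RETR_EXTERNAL,cv2.CHAIN_APPROX_NONE)[0],key=cv2.contourArea)[:,0]
    w=np.array([onplane(d,u,v,z)[:2] for u,v in c])*1000
    (c,s,a)=cv2.minAreaRect(w.astype(np.float32))
    return np.round(c,1),np.round(s,1),round(a,2)
E
python3 - <<'E'
from h import *
D={n:dict(np.load(f'pics/{n}0.npz')) for n in('top','scene')}
box={'top':dict(lid=(390,230,505,300),red=(295,280,335,322),mat=(155,230,285,315),flask=(85,240,142,285),knob=(435,250,465,275),rknob=(295,280,335,322),jar=(508,226,556,270),spool=(330,160,365,195)),
'scene':dict(lid=(158,205,250,262),red=(290,190,322,228),mat=(335,198,440,246),flask=(445,158,482,222),knob=(190,205,215,230),rknob=(290,190,322,228),jar=(108,240,146,282),spool=(288,270,320,305))}
for n,d in D.items():
    f=d['frame'].astype(int);R,G,B=f[...,0],f[...,1],f[...,2];P=pts(d);Z=P[...,2]
    dk=f.max(-1)<60
    M=dict(lid=((B>R+35)&(Z>.088)&(Z<.115))|(dk&(Z>.09)),red=((R>G+40)|dk)&(Z>.044)&(Z<.063),mat=(G>R+12)&(G>B+3)&(Z<.02),flask=(Z>.01)&(Z<.05),knob=dk&(Z>.12)&(Z<.145),rknob=dk&(Z>.07)&(Z<.095),jar=(R>G+50),spool=(G>R+25)&(Z>.05))
    for k,z in dict(lid=.098,red=.052,mat=.003,flask=.03,knob=.132,rknob=.082,jar=.1,spool=.06).items():
        b=box[n][k];q=np.zeros_like(dk);q[b[1]:b[3],b[0]:b[2]]=M[k][b[1]:b[3],b[0]:b[2]]
        print(n,k,'medz',np.median(Z[q]).round(4),*rect(d,q,z))
E
```

```text
top lid medz 0.0986 [ 574.3 -249.8] [189.8  88.9] 82.18
top red medz 0.0524 [494.8  31.3] [47. 26.] 72.92
top mat medz 0.0035 [581.5 231.1] [228.6 150.1] 84.96
top flask medz 0.0298 [590.3 422.5] [26.1 58.8] 63.41
top knob medz 0.1322 [ 574.  -249.2] [26.4 26.4] 88.44
top rknob medz 0.0818 [510.1  23.9] [28.5 20.2] 61.91
top jar medz 0.1005 [ 610.5 -437.4] [54.7 52.8] 88.44
top spool medz 0.0607 [783.6 -53.1] [46.  48.2] 88.18
scene lid medz 0.0954 [ 572.2 -249.9] [187.9  98.2] 82.18
scene red medz 0.0499 [527.  16.] [37.7 34.2] 73.82
scene mat medz 0.0002 [582.1 229.5] [225.8 146.8] 85.05
scene flask medz 0.0303 [621.4 431.1] [65.5 62.9] 55.58
scene knob medz 0.128 [ 584.3 -250.1] [21.2 35.5] 83.94
scene rknob medz 0.0783 [519.3  21.3] [26.5 26. ] 73.82
scene jar medz 0.0974 [ 613.9 -437. ] [55.2 50.8] 73.87
scene spool medz 0.0573 [784.5 -54.1] [45.7 47.2] 74.54
```

```bash
cat >> h.py <<'E'
def plan(x,y,z,yd=None):
    s=arm.observe();R=s['orientation'];p=s['eef_pos'];cy=np.degrees(np.arctan2(R[1,1],R[0,1]))
    a=np.radians(cy if yd is None else yd)
    Y=np.array([np.cos(a),np.sin(a),0]);Z=np.array([0,0,-1.]);X=np.cross(Y,Z)
    e=np.array([x,y,z])-p
    print('t',s['clock'],'pos',p.round(4),'yaw',round(cy,2),'tilt',R[:2,2].round(4),'units after turn',[round(float(e@v)/.025,2) for v in(X,Y,Z)],'turn',None if yd is None else round((cy-yd)/10,2),
     'F',s['contact_force'].round(1),'T',s['torque'].round(2),'w',round(s['width']*85.4,1),'g',round(s['grip_force'],1))
E
python3 -m crank '[[[0,0,0,1],[0,0,0,1],[0,0,0,1],[0,0,0,1],[0,0,0,1]]]' 85
python3 -m crank '[[[0,0,0,1],[0,0,0,1],[0,0,0,0.91],[-1,0.62,0,0],[-1,0.62,0,0]]]'
python3 -m crank '[[[-1,0.62,0,0],[-1,0.62,0,0],[-1,0.62,0,0],[-1,0.62,0,0],[-1,0.62,0,0]]]'
python3 -c "
from h import *
plan(.5741,-.2496,.20,-7.8)"
```

```text
clock: 0.72
eef_pos: [0.2005, 0.5915, 0.1934]
orientation: [[-0.358, 0.934, -0.0], [0.934, 0.358, -0.001], [-0.001, -0.001, -1.0]]
contact_force: [-0.8, 0.7, -0.3]
width: 0.993
grip_force: 0.0
clock: 1.35
eef_pos: [0.2244, 0.5373, 0.1933]
orientation: [[0.135, 0.991, -0.0], [0.991, -0.135, -0.001], [-0.001, -0.0, -1.0]]
contact_force: [-0.2, -0.5, -0.7]
width: 0.991
grip_force: 0.0
clock: 1.98
eef_pos: [0.2844, 0.4027, 0.1937]
orientation: [[0.136, 0.991, -0.0], [0.991, -0.136, -0.0], [-0.0, -0.0, -1.0]]
contact_force: [0.2, 0.3, 0.0]
width: 0.994
grip_force: 0.0
t 1.975 pos [0.2844 0.4027 0.1937] yaw -7.82 tilt [-0.0003 -0.0004] units after turn [-24.28, 15.02, -0.25] turn -0.0 F [0.2 0.3 0. ] T [ 0.07  0.06 -0.04] w 84.9 g 0.0
```

```bash

python3 -m crank '[[[-1,0.62,0,0],[-1,0.62,0,0],[-1,0.62,0,0],[-1,0.62,0,0],[-1,0.62,0,0]]]' >/dev/null
python3 -m crank '[[[-1,0.62,0,0],[-1,0.62,0,0],[-1,0.62,0,0],[-1,0.62,0,0],[-1,0.62,0,0]]]' >/dev/null
python3 -m crank '[[[-1,0.62,0,0],[-1,0.62,0,0],[-1,0.62,0,0],[-1,0.62,0,0],[-1,0.62,0,0]]]' >/dev/null
python3 -m crank '[[[-1,0.62,0,0],[-1,0.62,0,0],[-1,0.62,0,0],[-1,0.62,0,0],[-1,0.62,0,0]]]'  >/dev/null
python3 -m crank '[[[-1,0.62,0,0],[-1,0.62,0,0],[-1,0.62,0,0],[-1,0.62,0,0],[-0.28,0.14,0,0]]]'
python3 -c "
from h import *
plan(.5741,-.2496,.103,-7.8)"
```

```text
clock: 5.1
eef_pos: [0.5738, -0.2499, 0.1934]
orientation: [[0.137, 0.991, -0.0], [0.991, -0.137, 0.0], [0.0, -0.0, -1.0]]
contact_force: [-0.5, -0.2, 0.3]
width: 0.993
grip_force: 0.0
t 5.1 pos [ 0.5738 -0.2499  0.1934] yaw -7.9 tilt [-0.0004  0.0001] units after turn [0.01, 0.01, 3.62] turn -0.01 F [-0.5 -0.2  0.3] T [ 0.01  0.01 -0.04] w 84.8 g 0.0
```

```bash

python3 -m crank '[[[0,0,1,0],[0,0,1,0],[0,0,1,0],[0,0,0.4,0],[0,0,0.2,0]]]'
python3 -m crank '[[[0,0,0,0],[0,0,0,0],[0,0,0,0],[0,0,0,0],[0,0,0,0]]]' 10
python3 -m crank '[[[0,0,0,0],[0,0,0,0],[0,0,0,0],[0,0,-0.1,0],[0,0,-0.2,0]]]'
python3 -m crank '[[[0,0,-0.4,0],[0,0,-0.4,0],[0,0,-0.5,0],[0,0,-0.5,0],[0,0,-0.5,0]]]'
python3 -c "
from h import *
plan(.5818,.2303,.2,-7.8)"
```

```text
clock: 5.72
eef_pos: [0.5735, -0.2483, 0.1037]
orientation: [[0.136, 0.991, -0.001], [0.991, -0.136, 0.0], [0.0, -0.001, -1.0]]
contact_force: [0.9, -0.0, -0.8]
width: 0.999
grip_force: 0.0
clock: 6.35
eef_pos: [0.5737, -0.2487, 0.1041]
orientation: [[0.136, 0.991, 0.0], [0.991, -0.136, -0.0], [-0.0, 0.0, -1.0]]
contact_force: [0.5, -0.1, -0.2]
width: 0.119
grip_force: 0.0
clock: 6.98
eef_pos: [0.5735, -0.2486, 0.1115]
orientation: [[0.136, 0.991, -0.0], [0.991, -0.136, 0.0], [0.0, -0.0, -1.0]]
contact_force: [0.1, 0.0, -0.4]
width: 0.118
grip_force: 0.0
clock: 7.6
eef_pos: [0.5737, -0.2488, 0.17]
orientation: [[0.136, 0.991, 0.0], [0.991, -0.136, -0.0], [-0.0, 0.0, -1.0]]
contact_force: [0.0, 0.4, -0.5]
width: 0.117
grip_force: 0.0
t 7.6 pos [ 0.5737 -0.2488  0.17  ] yaw -7.83 tilt [ 0.0004 -0.0002] units after turn [19.03, -2.28, -1.2] turn -0.0 F [ 0.   0.4 -0.5] T [ 0.   -0.03 -0.01] w 10.0 g 0.0
```

The fingers closed all the way to 10 mm, so I missed the knob. I'll look before moving again.

```bash
python3 - <<'E'
from h import *
t=cam('top');s=cam('scene')
a=t['frame'][200:330,370:560];b=s['frame'][150:280,130:320]
im=np.hstack([cv2.resize(x,None,fx=2.1,fy=2.1,interpolation=cv2.INTER_CUBIC) for x in(a,b)])
cv2.imwrite('pics/miss.png',cv2.cvtColor(cv2.convertScaleAbs(im,alpha=1.5),cv2.COLOR_RGB2BGR))
E
```

```text
(no output)
```

View pics/miss.png

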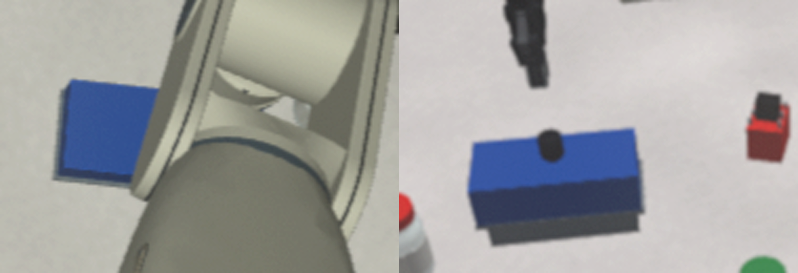

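The scene crop shows the shut fingers at about (539,85), with the tips around full-frame (197,190). The lid and its knob are undisturbed. I'll compare that with where the reported TCP should project.

```bash
cat >> h.py <<'E'
def proj(d,p):
    K=np.array(d['camera_matrix']);T=np.array(d['cam_to_world'])
    c=T[:3,:3].T@(np.array(p)-T[:3,3]);return np.array([K[0,2]+K[0,0]*c[0]/-c[2],K[1,2]-K[1,1]*c[1]/-c[2]])
E
python3 - <<'E'
from h import *
s=cam('scene');p=arm.observe()['eef_pos']
print(p,proj(s,p),proj(s,[.574,-.2495,.132]))
P=pts(s);f=s['frame'];q=P[165:200,180:215].reshape(-1,3);m=(f[165:200,180:215].max(-1)<70).ravel()&(q[:,0]>.4)&(q[:,0]<.75)&(q[:,2]>.1)
print(np.median(q[m],0),np.percentile(q[m][:,2],[2,10,50,90]))
v,u=np.nonzero((f[160:200,180:215].max(-1)<70)); print(u.min()+180,u.max()+180,v.max()+160, u[v==v.max()]+180)
o,r=ray(s,197,190); 
for x in (.52,.55,.574): print(o+r*(x-o[0])/r[0])
E
```

```text
[ 0.57415293 -0.24894099  0.16995102] [199.01858292 201.36505439] [201.28006672 213.9005903 ]
[ 0.61084238 -0.25117     0.27374976] [0.21414294 0.22259264 0.27374976 0.30105178]
182 200 191 [193 194 195 196 197]
[ 0.52       -0.24877087  0.16446595]
[ 0.55       -0.24855668  0.18577568]
[ 0.574      -0.24838532  0.20282345]
```

```bash
python3 - <<'E'
from h import *
np.set_printoptions(precision=3,suppress=True)
d=dict(np.load('pics/scene0.npz'));print('start proj',proj(d,[.2,.5915,.1935]), 'open tips', proj(d,[.2+.0425*.321,.5915+.0425*.947,.207]),proj(d,[.2-.0425*.321,.5915-.0425*.947,.207]))
P=pts(d);f=d['frame']
for v in range(36,64,3): print(v,f[v,432:492:3].max(-1),)
cv2.imwrite('pics/g.png',cv2.resize(cv2.cvtColor(cv2.convertScaleAbs(np.hstack([f[0:80,420:500],cam('scene')['frame'][130:210,160:240]]),alpha=1.7),cv2.COLOR_RGB2BGR),None,fx=5,fy=5,interpolation=cv2.INTER_NEAREST))
s=cam('scene');P=pts(s)
for v in range(180,204,2): print(v,s['frame'][v,196].max(),P[v,196],s['z_map'][v,196])
E
```

```text
start proj [452.872  80.066] open tips [467.253  76.233] [439.979  75.744]
36 [43 42 20 21 29 29 17 18 19 19 18 20 21 18 18 30 28 19 58 61]
39 [44 41 18 23 41 39 17 20 19 18 19 18 21 18 34 46 29 20 49 52]
42 [44 33 19 36 43 25 18 19 19 20 17 19 18 24 47 48 26 19 52 53]
45 [44 24 21 42 26 23 20 21 20 22 19 20 24 19 39 50 25 22 52 52]
48 [44 23 21 28 20 20 34 44 36 42 40 42 47 24 21 38 25 23 53 51]
51 [45 34 22 22 21 41 45 45 42 46 47 47 47 42 20 21 21 27 52 53]
54 [46 46 40 27 42 46 45 45 36 46 48 48 48 37 36 30 51 52 53 53]
57 [46 46 37 32 40 45 45 44 38 48 47 49 47 29 42 45 54 53 55 58]
60 [ 47  46  32  39  43  46  46  46  44  47  48  50  48  25  36  52  54  54
  74 112]
63 [47 47 39 44 45 46 46 45 46 49 49 49 46 32 32 54 54 54 49 63]
180 35 [ 0.617 -0.246  0.26 ] 1.1303675
182 36 [ 0.593 -0.247  0.238] 1.1612567
184 36 [ 0.591 -0.248  0.232] 1.1666102
186 38 [ 0.594 -0.249  0.228] 1.1671355
188 38 [ 0.59 -0.25  0.22] 1.1748877
190 39 [ 0.596 -0.25   0.219] 1.1719564
192 87 [ 0.586 -0.251  0.206] 1.1870539
194 136 [ 0.303 -0.255 -0.003] 1.5281324
196 138 [ 0.313 -0.256 -0.003] 1.5214201
198 138 [ 0.325 -0.257 -0.001] 1.5105963
200 139 [ 0.329 -0.258 -0.006] 1.5110959
202 140 [ 0.341 -0.259 -0.004] 1.501206
```

View pics/g.png

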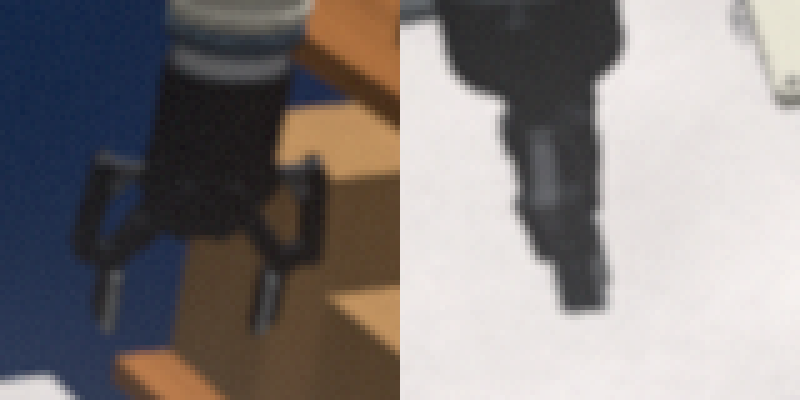

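The crops show the fingertips about 10 px higher than the reported TCP projects, in both poses: start tips at (441,66) and (472,66), current tip at (196,192). Since the table and objects come out at the right heights, the reported TCP is probably offset by about 35–40 mm in z. I'll quantify that.

```bash
python3 - <<'E'
from h import *
np.set_printoptions(precision=4,suppress=True)
d=dict(np.load('pics/scene0.npz'))
for n,uv,x in(('start L',(441,66),.2-.0425*.321+.011),('start R',(472,66),.2+.0425*.321+.011)):
    o,r=ray(d,*uv);print(n,o+r*(x-o[0])/r[0])
s=cam('scene')
for x in(.574,.584,.5935): o,r=ray(s,196.5,192);print(o+r*(x-o[0])/r[0])
Z=d['z_map'];P=pts(d)
for v in(60,62,64,65,66):
  for u in(441,442,472,471): print(v,u,d['frame'][v,u].max(),P[v,u],end=' | ')
  print()
t=cam('top');print(proj(t,[.574,-.249,.17]))
E
python3 -m crank '[[[0,0,0.5,0],[0,0,0.5,0],[0,0,0.5,0],[0,0,0.5,0],[0,0,0.2,0]]]'
python3 -m crank '[[[0,0,0.2,0],[0,0,0.2,0],[0,0,0.1,0],[0,0,0,0],[0,0,0,0]]]'
```

```text
start L [0.1974 0.5431 0.2443]
start R [0.2246 0.6343 0.2445]
[ 0.574  -0.2504  0.1975]
[ 0.584  -0.2503  0.2047]
[ 0.5935 -0.2502  0.2115]
60 441 39 [0.2002 0.5382 0.265 ] | 60 442 46 [0.1973 0.5433 0.2632] | 60 472 33 [0.2247 0.6301 0.2639] | 60 471 25 [0.2262 0.6256 0.2651] | 
62 441 42 [0.1963 0.5415 0.2567] | 62 442 45 [0.1961 0.5451 0.2562] | 62 472 38 [0.2217 0.6334 0.2561] | 62 471 28 [0.2233 0.6288 0.2573] | 
64 441 47 [0.2003 0.5404 0.2522] | 64 442 44 [0.2013 0.5433 0.2522] | 64 472 43 [0.2285 0.6304 0.2529] | 64 471 34 [0.2268 0.628  0.2525] | 
65 441 49 [0.1909 0.5463 0.2444] | 65 442 44 [0.1922 0.549  0.2446] | 65 472 45 [0.2288 0.6309 0.2498] | 65 471 38 [0.2233 0.6309 0.2475] | 
66 441 47 [0.1983 0.5426 0.2448] | 66 442 45 [-0.6727  1.0416 -0.1803] | 66 472 48 [0.2275 0.6324 0.2459] | 66 471 41 [0.2244 0.6309 0.2448] | 
[454.3541 256.9892]
clock: 8.57
eef_pos: [0.573, -0.2484, 0.1125]
orientation: [[0.136, 0.991, -0.002], [0.991, -0.136, 0.001], [0.001, -0.002, -1.0]]
contact_force: [1.2, 0.1, 0.0]
width: 0.115
grip_force: 0.0
clock: 9.2
eef_pos: [0.5738, -0.2488, 0.1017]
orientation: [[0.136, 0.991, 0.0], [0.991, -0.136, -0.0], [-0.0, 0.0, -1.0]]
contact_force: [0.5, 0.6, 0.5]
width: 0.112
grip_force: 0.0
```

```bash

python3 -m crank '[[[0,0,0.04,0],[0,0,0.04,0],[0,0,0.04,0],[0,0,0,0],[0,0,0,0]]]' | grep -E 'eef|force'
python3 -m crank '[[[0,0,0.04,0],[0,0,0.04,0],[0,0,0,0],[0,0,0,0],[0,0,0,0]]]' | grep -E 'eef|force'
```

```text
eef_pos: [0.5737, -0.2487, 0.0984]
contact_force: [0.3, 0.7, 0.1]
grip_force: 0.0
eef_pos: [0.5736, -0.2487, 0.0964]
contact_force: [-0.3, -1.1, 0.6]
grip_force: 0.0
```

```bash

python3 -m crank '[[[0,0,0.04,0],[0,0,0.04,0],[0,0,0,0],[0,0,0,0],[0,0,0,0]]]' | grep -E 'eef|force'
```

```text
eef_pos: [0.5737, -0.2487, 0.095]
contact_force: [-1.7, 1.2, 5.6]
grip_force: 2.6
```

Contact came at reported z = 0.0955, where the knob top is at 0.132. So the true TCP is about 36.5 mm above the reported one, and I'll use that offset from now on.

```bash
sed -i 's/e=np.array(\[x,y,z\])-p/e=np.array([x,y,z-.0365])-p  # z asked is true; the report reads 36.5 mm low/' h.py
python3 -m crank '[[[0,0,-0.4,0],[0,0,0,0],[0,0,0,0],[0,0,0,0],[0,0,0,0]]]' 85 | grep -E 'eef|force|wid'
python3 -m crank '[[[0,0,0.4,0],[0,0,0.4,0],[0,0,0.4,0],[0,0,0.3,0],[0,0,0,0]]]' | grep -E 'eef|force|wid'
python3 -m crank '[[[0,0,0,0],[0,0,0,0],[0,0,0,0],[0,0,0,0],[0,0,0,0]]]' 10 | grep -E 'eef|force|wid'
python3 -c "
from h import *
plan(.5741,-.2496,.184,-7.8)"
```

```text
eef_pos: [0.5735, -0.2486, 0.1042]
contact_force: [1.0, -0.1, -0.4]
width: 0.991
grip_force: 0.0
eef_pos: [0.5731, -0.2484, 0.0659]
contact_force: [0.3, 0.3, 0.8]
width: 0.995
grip_force: 0.0
eef_pos: [0.5735, -0.2487, 0.0673]
contact_force: [-3.1, 1.0, 6.3]
width: 0.309
grip_force: 58.8
t 12.95 pos [ 0.5735 -0.2487  0.0673] yaw -7.83 tilt [-0.0001 -0.    ] units after turn [-0.03, 0.03, -3.21] turn -0.0 F [-3.1  1.   6.3] T [0.03 0.36 0.03] w 26.4 g 58.8
```

```bash

python3 -m crank '[[[0,0,-0.3,0],[0,0,-0.5,0],[0,0,-0.8,0],[0,0,-0.8,0],[0,0,-0.8,0]]]' | grep -E 'eef|force|wid'
python3 -m crank '[[[0,0,-0.3,0],[0,0,0,0],[0,0,0,0],[0.3,0,0,0],[0.6,0,0,0]]]' | grep -E 'eef|force|wid'
python3 -c "
from h import *
d=cam('scene','lift.png');cv2.imwrite('pics/lift.png',cv2.resize(cv2.cvtColor(cv2.convertScaleAbs(d['frame'][140:300,100:340],alpha=1.6),cv2.COLOR_RGB2BGR),None,fx=3,fy=3))
plan(.5818,.2303,.184,-7.8)"
```

```text
eef_pos: [0.574, -0.2488, 0.1489]
contact_force: [-0.3, -0.0, -3.0]
width: 0.308
grip_force: 59.3
eef_pos: [0.5764, -0.2258, 0.1538]
contact_force: [-0.0, -0.0, -2.9]
width: 0.307
grip_force: 59.4
t 14.25 pos [ 0.5766 -0.2236  0.1538] yaw -7.81 tilt [-0.0011  0.0017] units after turn [18.02, -2.26, 0.25] turn -0.0 F [-1.   2.2 -4. ] T [0.1  0.02 0.05] w 26.5 g 59.4
```

View pics/lift.png

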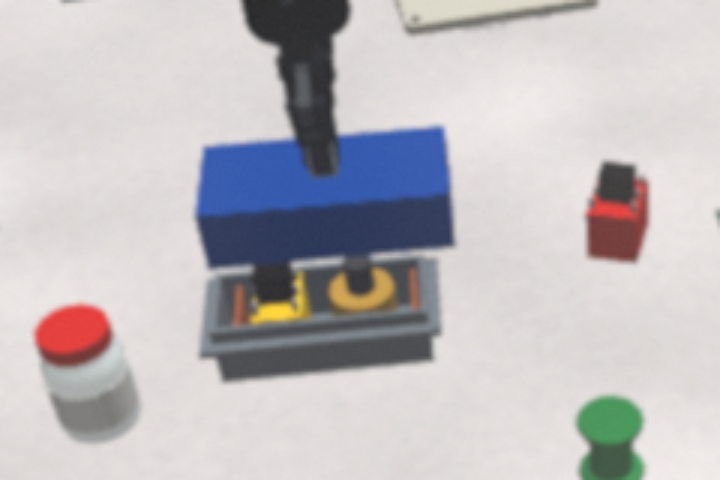

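The lid hangs level in the grip, at crop (325,190). In the box below, the yellow case stands near the -y end plate at (275,295) and the tin near the +y plate at (360,290). I carry the lid to the mat.

```bash

python3 -m crank '[[[0.8,-0.1,0,0],[1,-0.12,0,0],[1,-0.12,0,0],[1,-0.12,0,0],[1,-0.12,0,0]]]' >/dev/null
python3 -m crank '[[[1,-0.13,0,0],[1,-0.13,0,0],[1,-0.13,0,0],[1,-0.13,0,0],[1,-0.13,0,0]]]' >/dev/null
python3 -m crank '[[[1,-0.13,0,0],[1,-0.13,0,0],[1,-0.13,0,0],[1,-0.13,0,0],[1,-0.13,0,0]]]' >/dev/null
python3 -m crank '[[[1,-0.13,0,0],[0.8,-0.1,0,0],[0.4,-0.1,0,0],[0,0,0.5,0],[0,0,0.8,0]]]'  | grep -E 'eef|force|wid'
python3 -m crank '[[[0,0,1,0],[0,0,1,0],[0,0,0.7,0],[0,0,0.4,0],[0,0,0.2,0]]]'  | grep -E 'eef|force|wid'
python3 -c "
from h import *
plan(.5818,.2303,.0263+.0365,-7.8)"
```

```text
eef_pos: [0.58, 0.2017, 0.1214]
contact_force: [0.5, -1.5, -3.0]
width: 0.307
grip_force: 59.4
eef_pos: [0.5799, 0.2019, 0.039]
contact_force: [0.4, 0.6, -2.7]
width: 0.308
grip_force: 59.4
t 17.375 pos [0.5799 0.2019 0.039 ] yaw -7.84 tilt [-0.0002 -0.0001] units after turn [1.13, -0.08, 0.51] turn -0.0 F [ 0.4  0.6 -2.7] T [-0.   -0.02 -0.04] w 26.3 g 59.4
```

```bash

python3 -m crank '[[[0.5,0,0,0],[0.5,-0.08,0,0],[0.13,0,0.2,0],[0,0,0.12,0],[0,0,0.06,0]]]' | grep -E 'eef|force|wid'
python3 -m crank '[[[0,0,0.04,0],[0,0,0.04,0],[0,0,0.04,0],[0,0,0.03,0],[0,0,0,0]]]' | grep -E 'eef|force|wid'
```

```text
eef_pos: [0.5814, 0.2303, 0.0296]
contact_force: [-0.1, 0.5, -3.4]
width: 0.309
grip_force: 59.4
eef_pos: [0.5817, 0.2303, 0.0265]
contact_force: [-0.6, -1.2, 1.0]
width: 0.314
grip_force: 59.9
```

```bash

python3 -m crank '[[[0,0,0.02,0],[0,0,0,0],[0,0,0,0],[0,0,0,0],[0,0,0,0]]]' 85 | grep -E 'eef|force|wid'
python3 -m crank '[[[0,0,-0.4,0],[0,0,-1,0],[0,0,-1,0],[0,0,-1,0],[0,0,-1,0]]]' | grep -E 'eef|force|wid'
python3 - <<'E'
from h import *
np.set_printoptions(precision=4,suppress=True)
t=cam('top');s=cam('scene');np.savez('pics/top1.npz',**t);np.savez('pics/scene1.npz',**s)
im=np.hstack([cv2.resize(t['frame'][225:305,385:505],None,fx=3.3,fy=3.3,interpolation=cv2.INTER_CUBIC),cv2.resize(s['frame'][200:280,150:270],None,fx=3.3,fy=3.3,interpolation=cv2.INTER_CUBIC)])
cv2.imwrite('pics/in.png',cv2.cvtColor(cv2.convertScaleAbs(im,alpha=1.8),cv2.COLOR_RGB2BGR))
for n,d in(('top',t),('scene',s)):
    f=d['frame'].astype(int);P=pts(d);B=(f[...,2]>f[...,0]+35)&(np.abs(P[...,1]-.23)<.13)&(np.abs(P[...,0]-.58)<.08)&(P[...,2]<.08)
    print(n,B.sum(),P[B].mean(0),np.percentile(P[B][:,2],[5,50,95]))
plan(.574,-.25,.2,-7.8)
E
```

```text
eef_pos: [0.5817, 0.2304, 0.0257]
contact_force: [-0.6, 1.0, -1.1]
width: 0.995
grip_force: 0.0
eef_pos: [0.5818, 0.2305, 0.1373]
contact_force: [0.1, 0.5, 1.0]
width: 0.995
grip_force: 0.0
top 1376 [0.5782 0.1685 0.0575] [0.0532 0.0575 0.0617]
scene 1369 [0.5848 0.2255 0.0542] [0.0512 0.0542 0.0574]
t 19.975 pos [0.5838 0.2312 0.1394] yaw -7.82 tilt [0.0056 0.0021] units after turn [-19.12, 2.22, -0.97] turn -0.0 F [-0.3  0.  -0.1] T [ 0.   -0.   -0.01] w 85.0 g 0.0
```

View pics/in.png

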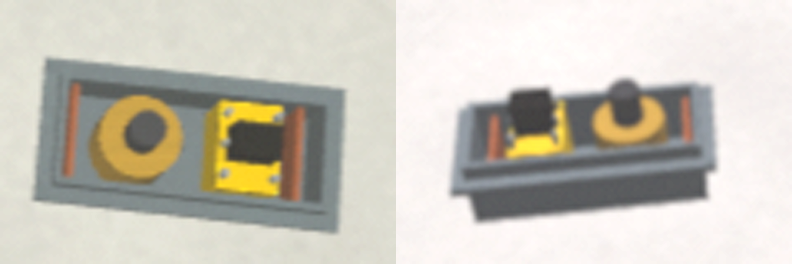

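The top crop shows the tin at about (138,140) on the left (+y) side and the yellow case at (250,145) beside the right (-y) plate at (293,150). The left plate is at (73,130), and there are gaps both beside and between the two. My plan is to push the tin in -y against the yellow case and its plate, then put the red case at the +y end. Next I measure the box contents.

```bash
python3 - <<'E'
from h import *
np.set_printoptions(precision=1,suppress=True)
ax=np.radians(82.2);X=np.array([np.cos(ax),np.sin(ax)]);Y=np.array([-X[1],X[0]])
o=np.array([574.2,-249.8])
def wp(d,m,z):
    v,u=np.nonzero(m);return np.array([onplane(d,a,b,z)[:2] for a,b in zip(u,v)])*1000
for n,reg in(('top',(385,225,505,305)),('scene',(150,200,270,280))):
    d=dict(np.load(f'pics/{n}1.npz'));f=d['frame'].astype(int);R,G,B=f[...,0],f[...,1],f[...,2];mx=f.max(-1)
    box=np.zeros(mx.shape,bool);box[reg[1]:reg[3],reg[0]:reg[2]]=1
    hsv=cv2.cvtColor(d['frame'],cv2.COLOR_RGB2HSV).astype(int);H,S=hsv[...,0],hsv[...,1]
    Zw=pts(d)[...,2];thr=np.median(mx[box])
    table=np.median(mx[reg[1]:reg[1]+8,reg[0]:reg[2]])
    tray=box&((mx<.82*table)|(S>90))
    if n=='top': print(n,'tray ledge rect',table,rect(d,tray,.044))
    for k,m,z in(('yellow',box&(S>170)&(H>=23)&(H<=33)&(mx>90),.057),('tin',box&(S>120)&(H>=15)&(H<23),.057),('plates',box&(S>110)&(H<12),.047),('knobs',box&(mx<50)&(Zw>.072),.087)):
        nn,L,st,_=cv2.connectedComponentsWithStats(m.astype(np.uint8))
        for i in range(1,nn):
            if st[i,4]<25: continue
            w=(wp(d,L==i,z)-o)@np.stack([X,Y],1)
            c,s,a=cv2.minAreaRect((w).astype(np.float32))
            print(n,k,st[i,4],'box xy',np.array(c),np.array(s),round(a,1),'min',w.min(0),'max',w.max(0),'medz',round(float(np.median(Zw[L==i]))*1000,1))
E
```

```text
top tray ledge rect 124.0 (array([ 572.9, -249. ]), array([196.6,  95.1]), 82.24)
top yellow 283 box xy [-32.5   2. ] [42.3 57.9] 3.3 min [-54.4 -27.1] max [-12.   30.7] medz 57.1
top tin 415 box xy [37.4  3.4] [55.  54.1] 3.9 min [  9.7 -24. ] max [64.6 30.5] medz 57.3
top plates 50 box xy [78.6  0.7] [56.9  3.9] 89.7 min [ 76.5 -27.8] max [80.4 29.1] medz 44.8
top plates 108 box xy [-64.9   0.1] [ 9.4 57. ] 0.0 min [-69.6 -28.4] max [-60.2  28.6] medz 37.1
top knobs 161 box xy [-33.3   3.6] [31.4 22.3] 0.9 min [-49.   -7.8] max [-17.5  14.7] medz 87.3
scene yellow 60 box xy [-32.7 -17.9] [41.4 19.6] 11.1 min [-52.4 -26.1] max [-13.8  -4.4] medz 54.5
scene tin 158 box xy [35.4 -2.4] [51.  45.4] 6.0 min [ 10.2 -25.8] max [60.  21.5] medz 54.2
scene plates 25 box xy [-64.3   5.8] [ 7.3 41.8] 3.2 min [-69.1 -15.3] max [-59.8  26.4] medz 41.0
scene knobs 101 box xy [-33.5  -9.8] [28.9 32.9] 2.7 min [-48.  -26.7] max [-18.7   6.4] medz 82.7
scene knobs 28 box xy [ 36.5 -18.4] [14.6 17.6] 0.2 min [ 29.2 -27.2] max [43.8 -9.5] medz 78.5
```

```bash
python3 - <<'E'
from h import *
np.set_printoptions(precision=1,suppress=True)
ax=np.radians(82.2);X=np.array([np.cos(ax),np.sin(ax)]);Y=np.array([-X[1],X[0]]);o=np.array([572.9,-249.0])
d=dict(np.load('pics/top1.npz'));f=d['frame'].astype(int);S=cv2.cvtColor(d['frame'],cv2.COLOR_RGB2HSV)[...,1].astype(int)
print(f[252:280:2,418:446:2].max(-1));print(S[252:280:2,418:446:2])
m=np.zeros(f.shape[:2],np.uint8);m[254:276,420:442]=((S<80)&(f.max(-1)<70))[254:276,420:442]
n,L,st,ce=cv2.connectedComponentsWithStats(m);i=1+np.argmax(st[1:,4]);print(st[i],ce[i])
v,u=np.nonzero(L==i);w=np.array([onplane(d,a,b,.087)[:2]*1000 for a,b in zip(u,v)]);b=(w-o)@np.stack([X,Y],1)
print('box',b.min(0),b.max(0),'world',w.mean(0), 'medz',np.median(pts(d)[...,2][L==i]))
E
```

```text
[[ 53  53  52  53  52  53  53  55  55  54  59  61  69  72]
 [ 56  55  69  94 110 110  85  60  53  53  52  50  52  51]
 [ 77 104 114 115 115 114 115 114  95  59  56  54  54  52]
 [108 114 114 113 110  86  79 104 116 104  79  77  76  75]
 [114 115 115 103  60  52  52  56  92 116  99  77  77  78]
 [115 116 113  61  53  53  52  52  63 112 114  79  78  78]
 [115 115  92  48  53  54  52  51  58 112 115  83  79  78]
 [116 116  82  46  52  54  53  53  70 115 115  91  78  80]
 [115 114  99  45  46  50  52  63 108 113 112  85  79  80]
 [114 114 113  93  50  44  58 109 115 115 114  74  79  79]
 [116 117 117 116 113 111 116 117 118 118 105  80  80  78]
 [ 95 116 115 116 116 116 116 115 115 109  80  79  79  78]
 [ 78  95 112 114 115 114 115 114 106  79  79  79  79  79]
 [ 77  76  78  83 100 100  94  72  76  79  79  79  79  79]]
[[ 10  10  10  14  10  10  10  14   9   9   9  13  18  18]
 [  9  14  78 133 153 151 117  47  10  14  10   5  10  10]
 [ 10 127 157 160 160 161 157 159 134  17  14   9  14  10]
 [144 159 159 160 155 116 103 145 158 127  10  17  20  17]
 [159 160 157 151  38   5   5  18 125 160  98  13  17  16]
 [160 158 153  63  10   5   5   5  57 157 152  10  16  16]
 [160 160 141  16   0   5   5   0  31 157 157  49  19  16]
 [158 160 124  11   5   9   5   5  76 157 162  76  16  22]
 [160 161 142  28  11   5   5  57 156 160 159  57  19  19]
 [159 159 158 143  46  29  84 159 160 162 157  14  16  19]
 [158 161 159 163 160 159 158 163 162 160 117  16  19  20]
 [148 160 162 158 163 160 160 162 164 140  13  16  16  13]
 [131 148 162 161 162 161 160 161 140  13  19  19  16  16]
 [132 131 137 138 156 153 149  89  13  19  19  19  16  16]]
[423 259  12  12 111] [428.5 264.5]
box [25. -9.] [47.8 15.2] world [ 574.9 -212.5] medz 0.08616985285459489
```

```bash
python3 -c "
from h import *
plan(.5759,-.2125,.12,-7.8)"
python3 -m crank '[[[-1,0.12,0,0],[-1,0.12,0,0],[-1,0.12,0,0],[-1,0.12,0,0],[-1,0.12,0,0]]]' >/dev/null
python3 -m crank '[[[-1,0.12,0,0],[-1,0.12,0,0],[-1,0.12,0,0],[-1,0.12,0,0],[-1,0.12,0,0]]]' >/dev/null
python3 -m crank '[[[-1,0.12,0,0],[-1,0.12,0,0],[-1,0.12,0,0],[-1,0.12,0,0],[-1,0.12,0,0]]]' >/dev/null
python3 -m crank '[[[-1,0.12,0,0],[-1,0.12,0,0],[-0.5,0.1,0.2,0],[0,0,0.5,0],[0,0,0.5,0]]]' >/dev/null
python3 -c "
from h import *
plan(.5759,-.2125,.063,-7.8)"
```

```text
t 19.975 pos [0.5838 0.2312 0.1394] yaw -7.82 tilt [0.0056 0.0021] units after turn [-17.63, 2.1, 2.23] turn -0.0 F [-0.3  0.  -0.1] T [ 0.   -0.   -0.01] w 85.0 g 0.0
t 22.475 pos [ 0.5746 -0.2094  0.1043] yaw -7.81 tilt [-0.0011  0.0007] units after turn [-0.12, 0.07, 3.11] turn -0.0 F [ 0.1 -0.6  0.7] T [ 0.02  0.05 -0.02] w 85.1 g 0.0
```

```bash

python3 -m crank '[[[-0.12,0.07,0.8,0],[0,0,1,0],[0,0,0.8,0],[0,0,0.3,0],[0,0,0.15,0]]]' | grep -E 'eef|force|wid'
python3 -m crank '[[[0,0,0.05,0],[0,0,0,0],[0,0,0,0],[0,0,0,0],[0,0,0,0]]]' 10| grep -E 'eef|force|wid'
python3 -m crank '[[[0,0,0,0],[0,0,0,0],[0,0,0,0],[0,0,0,0],[0,0,0,0]]]' | grep -E 'eef|force|wid'
```

```text
eef_pos: [0.5765, -0.2134, 0.0289]
contact_force: [-0.1, 0.5, -0.2]
width: 0.996
grip_force: 0.0
eef_pos: [0.5764, -0.2136, 0.0288]
contact_force: [-3.6, -0.0, 6.9]
width: 0.261
grip_force: 58.5
eef_pos: [0.5763, -0.2135, 0.0288]
contact_force: [-2.6, 0.9, 5.6]
width: 0.259
grip_force: 58.5
```

```bash

python3 -m crank '[[[-0.2,0,-0.02,0],[-0.25,0,0,0],[-0.25,0,0,0],[-0.2,0,0,0],[-0.1,0,0,0]]]' | grep -E 'eef|force|wid'
python3 -m crank '[[[-0.08,0,0,0],[-0.08,0,0,0],[-0.06,0,0,0],[-0.04,0,0,0],[0,0,0,0]]]' | grep -E 'eef|force|wid'

```

```text
eef_pos: [0.5741, -0.2375, 0.03]
contact_force: [-0.2, 11.2, 16.8]
width: 0.258
grip_force: 61.4
eef_pos: [0.5734, -0.2434, 0.0305]
contact_force: [-0.8, 11.4, 16.4]
width: 0.254
grip_force: 62.0
```

```bash

python3 -m crank '[[[0,0,-0.08,0],[0,0,0,0],[0,0,0,0],[0,0,0,0],[0,0,0,0]]]' | grep -E 'eef|force|wid'
python3 -c "
from h import *
plan(.573,-.25,.066,-7.8)
s=cam('scene');cv2.imwrite('pics/push.png',cv2.resize(cv2.cvtColor(cv2.convertScaleAbs(s['frame'][185:285,140:280],alpha=1.8),cv2.COLOR_RGB2BGR),None,fx=5,fy=5,interpolation=cv2.INTER_CUBIC))"
```

```text
eef_pos: [0.5719, -0.2448, 0.0303]
contact_force: [0.9, 1.5, -2.9]
width: 0.259
grip_force: 59.9
t 26.225 pos [ 0.5719 -0.2448  0.0303] yaw -7.83 tilt [-0.0005  0.    ] units after turn [-0.2, 0.07, 0.03] turn -0.0 F [ 0.9  1.5 -2.9] T [ 0.19 -0.16  0.04] w 22.1 g 59.9
```

View pics/push.png

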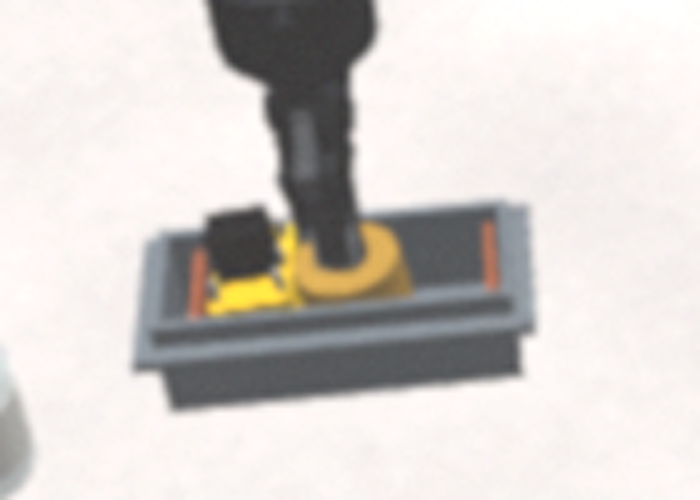

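The crop shows the tin at (350,265) touching the yellow case at (245,270), with a small gap left to the left plate at (197,285). The tin's weight is now on the gripper, so it slides freely. I continue in 1 mm steps.

```bash

python3 -m crank '[[[-0.04,0,0,0],[-0.04,0,0,0],[0,0,0,0],[0,0,0,0],[0,0,0,0]]]' | grep -E 'eef|force'
python3 -m crank '[[[-0.04,0,0,0],[-0.04,0,0,0],[0,0,0,0],[0,0,0,0],[0,0,0,0]]]' | grep -E 'eef|force'
```

```text
eef_pos: [0.5718, -0.2466, 0.0306]
contact_force: [0.8, 3.0, -2.0]
grip_force: 59.9
eef_pos: [0.5716, -0.2488, 0.0306]
contact_force: [1.0, 3.1, -2.8]
grip_force: 59.9
```

```bash

python3 -m crank '[[[-0.04,0,0,0],[0,0,0,0],[0,0,0,0],[0,0,0,0],[0,0,0,0]]]' | grep -E 'eef|force'
```

```text
eef_pos: [0.5715, -0.2497, 0.0306]
contact_force: [0.6, 2.1, -2.5]
grip_force: 59.9
```

```bash

python3 -m crank '[[[-0.04,0,0,0],[0,0,0,0],[0,0,0,0],[0,0,0,0],[0,0,0,0]]]' | grep -E 'eef|force'
```

```text
eef_pos: [0.5713, -0.2507, 0.0306]
contact_force: [1.8, 2.6, -2.5]
grip_force: 60.0
```

```bash

python3 -m crank '[[[-0.04,0,0,0],[0,0,0,0],[0,0,0,0],[0,0,0,0],[0,0,0,0]]]' | grep -E 'eef|force'
```

```text
eef_pos: [0.5712, -0.2517, 0.0306]
contact_force: [0.7, 2.2, -2.4]
grip_force: 60.0
```

```bash

python3 -m crank '[[[-0.04,0,0,0],[0,0,0,0],[0,0,0,0],[-0.02,0,0,0],[0,0,0,0]]]' | grep -E 'eef|force'
```

```text
eef_pos: [0.571, -0.2529, 0.0307]
contact_force: [-0.6, 4.4, -0.2]
grip_force: 60.0
```

```bash

python3 -m crank '[[[-0.04,0,0,0],[0,0,0,0],[0,0,0,0],[0,0,0,0],[0,0,0,0]]]' | grep -E 'eef|force'
```

```text
eef_pos: [0.5709, -0.2532, 0.0307]
contact_force: [0.9, 8.1, 0.2]
grip_force: 60.1
```

```bash

python3 -m crank '[[[-0.02,0,0,0],[0,0,0.03,0],[0,0,0,0],[0,0,0,0],[0,0,0,0]]]' | grep -E 'eef|force'
python3 -m crank '[[[0,0,0,0],[0,0,0,0],[0,0,0,0],[0,0,0,0],[0,0,-0.5,0]]]' 85 | grep -E 'eef|force'
python3 -m crank '[[[0,0,-1,0],[0,0,-1,0],[0.3,0,-0.8,0],[0.8,0,0,1],[0.8,0,0,1]]]' | grep -E 'eef|force'
python3 -c "
from h import *
plan(.5103,.0239,.14,-28.1)"
```

```text
eef_pos: [0.5709, -0.2531, 0.0304]
contact_force: [0.7, 11.0, 4.2]
grip_force: 60.6
eef_pos: [0.57, -0.2544, 0.042]
contact_force: [0.2, 0.7, 0.6]
grip_force: 0.0
eef_pos: [0.5808, -0.2076, 0.1135]
contact_force: [-0.8, -0.4, -0.1]
grip_force: 0.0
t 32.525 pos [ 0.5808 -0.2076  0.1135] yaw -28.17 tilt [ 0.0008 -0.0002] units after turn [6.84, -6.85, 0.4] turn -0.01 F [-0.8 -0.4 -0.1] T [ 0.02 -0.01 -0.03] w 84.8 g 0.0
```

```bash

python3 -m crank '[[[1,-1,0,0],[1,-1,0,0],[1,-1,0,0],[1,-1,0,0],[1,-1,0,0]]]' >/dev/null
python3 -m crank '[[[0.8,-0.8,0,0],[0.6,-0.6,0,0],[0.2,-0.2,0,0],[0,0,0,0],[0,0,0,0]]]' | grep -E 'eef|force'
python3 -c "
from h import *
plan(.5103,.0239,.057,-28.1)
t=cam('top');np.savez('pics/top2.npz',**t);s=cam('scene');np.savez('pics/scene2.npz',**s)"
```

```text
eef_pos: [0.5122, 0.0141, 0.1126]
contact_force: [0.1, 0.5, 0.5]
grip_force: 0.0
t 33.775 pos [0.5122 0.0141 0.1126] yaw -27.85 tilt [ 0.0005 -0.0001] units after turn [0.31, -0.25, 3.68] turn 0.02 F [0.1 0.5 0.5] T [ 0.03 -0.02 -0.03] w 85.3 g 0.0
```

```bash

python3 -m crank '[[[0.31,-0.25,0.8,0.02],[0,0,1,0],[0,0,1,0],[0,0,0.6,0],[0,0,0.2,0]]]' | grep -E 'eef|force'
python3 -c "
from h import *
plan(.5103,.0239,.057,-28.1)"
python3 -m crank '[[[0,0,0.06,0],[0,0,0,0],[0,0,0,0],[0,0,0,0],[0,0,0,0]]]' 10 | grep -E 'eef|force|wid'
python3 -m crank '[[[0,0,0,0],[0,0,-0.2,0],[0,0,-0.4,0],[0,0,-0.8,0],[0,0,-1,0]]]' | grep -E 'eef|force|wid'
```

```text
eef_pos: [0.5095, 0.0241, 0.0217]
contact_force: [0.9, 0.3, 1.2]
grip_force: 0.0
t 34.5 pos [0.5095 0.0241 0.0217] yaw -28.06 tilt [-0.0013 -0.    ] units after turn [0.01, 0.03, 0.05] turn 0.0 F [0.9 0.3 1.2] T [0.04 0.04 0.01] w 85.0 g 0.0
eef_pos: [0.5102, 0.0245, 0.0215]
contact_force: [-1.3, 0.1, 6.4]
width: 0.246
grip_force: 59.4
eef_pos: [0.5093, 0.0243, 0.0815]
contact_force: [0.6, 0.6, -3.2]
width: 0.243
grip_force: 58.6
```

```bash

python3 -m crank '[[[0,0,-1,0],[0,0,-1,0],[0,0,0,-1],[0,0,0,-1],[0,0,0,0]]]' | grep -E 'eef|force|wid'
python3 - <<'E'
from h import *
np.set_printoptions(precision=1,suppress=True)
ax=np.radians(82.2);X=np.array([np.cos(ax),np.sin(ax)]);Y=np.array([-X[1],X[0]]);o=np.array([572.9,-249.0])
def wp(d,m,z):
    v,u=np.nonzero(m);return np.array([onplane(d,a,b,z)[:2] for a,b in zip(u,v)])*1000
for n,reg in(('top',(385,225,505,305)),('scene',(150,200,270,280))):
    d=cam(n);np.savez(f'pics/{n}3.npz',**d);f=d['frame'].astype(int);mx=f.max(-1)
    box=np.zeros(mx.shape,bool);box[reg[1]:reg[3],reg[0]:reg[2]]=1
    hsv=cv2.cvtColor(d['frame'],cv2.COLOR_RGB2HSV).astype(int);H,S=hsv[...,0],hsv[...,1];Zw=pts(d)[...,2]
    for k,m,z in(('yellow',box&(S>170)&(H>=23)&(H<=33)&(mx>90),.057),('tin',box&(S>120)&(H>=15)&(H<23)&(mx>85),.057),('plates',box&(S>110)&(H<12),.047),('knobs',box&(mx<62)&(S<80)&(Zw>.072),.087)):
        nn,L,st,_=cv2.connectedComponentsWithStats(m.astype(np.uint8))
        for i in range(1,nn):
            if st[i,4]<20: continue
            w=(wp(d,L==i,z)-o)@np.stack([X,Y],1);c,s,a=cv2.minAreaRect(w.astype(np.float32))
            print(n,k,st[i,4],np.array(c),np.array(s),round(a,1),'min',w.min(0),'max',w.max(0),'z',np.percentile(Zw[L==i],[10,50,90])*1000)
t=dict(np.load('pics/top3.npz'));s=dict(np.load('pics/scene3.npz'))
im=np.hstack([cv2.resize(t['frame'][225:305,385:505],None,fx=3.3,fy=3.3,interpolation=cv2.INTER_CUBIC),cv2.resize(s['frame'][200:280,150:270],None,fx=3.3,fy=3.3,interpolation=cv2.INTER_CUBIC)])
cv2.imwrite('pics/in2.png',cv2.cvtColor(cv2.convertScaleAbs(im,alpha=1.8),cv2.COLOR_RGB2BGR))
E
```

```text
eef_pos: [0.5097, 0.0244, 0.1313]
contact_force: [-0.7, -0.1, -3.4]
width: 0.246
grip_force: 58.6
top yellow 271 [-41.8   0.3] [57.6 40.8] 89.8 min [-62.1 -28.5] max [-21.4  29.1] z [53.6 57.4 61. ]
top tin 364 [3.5 1. ] [52.4 51.8] 49.8 min [-22.3 -26.5] max [31.  25.9] z [53.5 57.3 60.9]
top plates 52 [77.9 -0.7] [56.9  4.1] 89.5 min [ 75.9 -29.2] max [80.  27.7] z [34.9 45.2 51.6]
top plates 44 [-68.6  -1.4] [56.8  3.6] 89.7 min [-70.2 -29.8] max [-66.6  27. ] z [44.1 47.2 85.2]
top knobs 96 [5.9 1.3] [24.1 18.8] 50.3 min [ -4.1 -10.1] max [16.9 13.2] z [79.8 87.1 90.2]
top knobs 157 [-40.3   2.1] [31.8 21. ] 6.2 min [-56.2  -9.9] max [-25.2  13.3] z [80.  86.9 89.7]
scene yellow 53 [-41.4 -20.4] [14.6 36.2] 81.7 min [-60.3 -28.2] max [-24.  -11.3] z [52.5 54.7 56.6]
scene tin 177 [ 1.  -4.7] [58.7 46.9] 4.9 min [-26.7 -30.4] max [29.5 20.2] z [50.4 54.4 57. ]
scene knobs 59 [  5.6 -12.8] [20.8 30.8] 30.8 min [ -7.8 -28.4] max [14.1  2.8] z [76.7 82.5 85.1]
scene knobs 114 [-42.6 -10.2] [31.2 34.8] 2.1 min [-58.3 -27.7] max [-26.4   6.8] z [73.5 83.3 86.1]
```

View pics/in2.png

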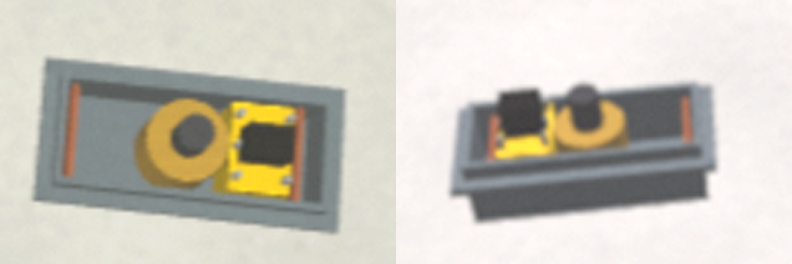

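The top crop shows the yellow case at (262,148) and the tin at (185,140). Measured, both still sit about 4 mm short of full closure: yellow centre at -41.5, where it should be -46. The tin evidently tilted in the grip and tipped the yellow case against the plate. I'll set the red case back down, aligned with the box, and push the tin low with shut fingers.

```bash

python3 -m crank '[[[0,0,1,-0.03],[0,0,1,0],[0,0,1,0],[0,0,0.8,0],[0,0,0.3,0]]]' | grep -E 'eef|force|wid'
python3 -m crank '[[[0,0,0.15,0],[0,0,0.08,0],[0,0,0.05,0],[0,0,0,0],[0,0,0,0]]]' | grep -E 'eef|force|wid'
python3 -m crank '[[[0,0,0,0],[0,0,0,0],[0,0,-0.6,0],[0,0,-1,0],[0,0,-1,0]]]' 85 | grep -E 'eef|force|wid'
python3 -c "
from h import *
plan(.5792,-.1954,.12,-7.8)"
```

```text
eef_pos: [0.5091, 0.0244, 0.0273]
contact_force: [-0.3, -0.4, -2.2]
width: 0.247
grip_force: 58.7
eef_pos: [0.51, 0.0244, 0.0217]
contact_force: [-0.3, 0.3, -2.8]
width: 0.247
grip_force: 58.7
eef_pos: [0.51, 0.0244, 0.088]
contact_force: [-0.3, 0.1, -0.0]
width: 0.996
grip_force: 0.0
t 38.35 pos [0.51   0.0244 0.088 ] yaw -7.72 tilt [ 0.0005 -0.    ] units after turn [-8.33, 3.94, 0.18] turn 0.01 F [-0.3  0.1 -0. ] T [-0.05 -0.02  0.  ] w 85.1 g 0.0
```

```bash

python3 -m crank '[[[-1,0.47,0,0],[-1,0.47,0,0],[-1,0.47,0,0],[-1,0.47,0,0],[-1,0.47,0,0]]]' 0 >/dev/null
python3 -m crank '[[[-1,0.47,0,0],[-1,0.47,0,0],[-1,0.47,0,0],[-0.33,0.18,0,0],[0,0,0,0]]]' | grep -E 'eef|force|wid'
python3 -c "
from h import *
plan(.5792,-.1954,.028,-7.8)"
```

```text
eef_pos: [0.5795, -0.1953, 0.0869]
contact_force: [0.0, 0.2, 0.7]
width: -0.002
grip_force: 0.0
t 39.6 pos [ 0.5795 -0.1953  0.0869] yaw -7.77 tilt [0.0003 0.0001] units after turn [-0.01, -0.01, 3.82] turn 0.0 F [0.  0.2 0.7] T [-0.03  0.03  0.02] w -0.2 g 0.0
```

```bash

python3 -m crank '[[[0,0,0.8,0],[0,0,0.8,0],[0,0,0.8,0],[0,0,0.6,0],[0,0,0.3,0]]]' | grep -E 'eef|force'
python3 -m crank '[[[0,0,0.3,0],[0,0,0.2,0],[0,0,0,0],[-0.1,0,0,0],[-0.2,0,0,0]]]' | grep -E 'eef|force'
```

```text
eef_pos: [0.5788, -0.1949, 0.0023]
contact_force: [0.2, 0.2, -0.1]
grip_force: 0.0
eef_pos: [0.5787, -0.2029, -0.0082]
contact_force: [-0.1, -0.2, 0.7]
grip_force: 0.0
```

```bash

python3 -m crank '[[[-0.04,0,0,0],[-0.04,0,0,0],[-0.04,0,0,0],[-0.04,0,0,0],[0,0,0,0]]]' | grep -E 'eef|force'
```

```text
eef_pos: [0.5779, -0.2066, -0.0086]
contact_force: [0.0, 0.4, -0.2]
grip_force: 0.0
```

```bash

python3 -m crank '[[[-0.04,0,0,0],[-0.04,0,0,0],[0,0,0,0],[0,0,0,0],[0,0,0,0]]]' | grep -E 'eef|force'
```

```text
eef_pos: [0.5777, -0.2084, -0.0086]
contact_force: [0.7, 2.4, 1.4]
grip_force: 1.1
```

```bash

python3 -m crank '[[[-0.04,0,0,0],[-0.04,0,0,0],[0,0,0,0],[0,0,0,0],[0,0,0,0]]]' | grep -E 'eef|force'
```

```text
eef_pos: [0.5773, -0.2103, -0.0086]
contact_force: [0.5, 4.8, 0.8]
grip_force: 2.5
```

Contact with the tin (2.4 N), and now it moves together with the yellow case (about 5 N). I go on gently.

```bash

python3 -m crank '[[[-0.04,0,0,0],[0,0,0,0],[0,0,0,0],[0,0,0,0],[0,0,0,0]]]' | grep -E 'eef|force'
```

```text
eef_pos: [0.5772, -0.2113, -0.0086]
contact_force: [1.0, 5.4, 0.6]
grip_force: 2.5
```

```bash

python3 -m crank '[[[-0.04,0,0,0],[0,0,0,0],[0,0,0,0],[0,0,0,0],[0,0,0,0]]]' | grep -E 'eef|force'
```

```text
eef_pos: [0.5771, -0.2124, -0.0086]
contact_force: [0.2, 5.1, 0.7]
grip_force: 2.5
```

```bash

python3 -m crank '[[[-0.04,0,0,0],[0,0,0,0],[0,0,0,0],[0,0,0,0],[0,0,0,0]]]' | grep -E 'eef|force'
```

```text
eef_pos: [0.577, -0.2131, -0.0086]
contact_force: [0.3, 5.6, 1.8]
grip_force: 3.2
```

```bash

python3 -m crank '[[[-0.04,0,0,0],[0,0,0,0],[0,0,0,0],[0,0,0,0],[0,0,0,0]]]' | grep -E 'eef|force'
```

```text
eef_pos: [0.577, -0.2132, -0.0085]
contact_force: [1.8, 10.3, 3.0]
grip_force: 5.7
```

```bash

python3 -m crank '[[[-0.03,0,0,0],[0,0,0,0],[0,0,0,0],[0,0,0,0],[0,0,0,0]]]' | grep -E 'eef|force'
```

```text
eef_pos: [0.5769, -0.2132, -0.0086]
contact_force: [2.6, 14.2, 2.8]
grip_force: 7.5
```

```bash

python3 -m crank '[[[0.15,0,0,0],[0,0,-1,0],[0,0,-1,0],[0,0,-1,0],[0.6,-0.3,-1,0]]]' >/dev/null
python3 -m crank '[[[1,-0.47,0,0],[1,-0.47,0,0],[1,-0.47,0,0],[1,-0.47,0,0],[1,-0.47,0,0]]]' 85 | grep -E 'eef|force|clock'
python3 -c "
from h import *
plan(.51,.0244,.0217+.0365,-7.8)"
```

```text
clock: 47.1
eef_pos: [0.5289, -0.0626, 0.0903]
contact_force: [-0.9, 1.4, 0.3]
grip_force: 0.0
t 47.1 pos [ 0.5289 -0.0626  0.0903] yaw -7.7 tilt [-0.0016 -0.0002] units after turn [3.35, -1.22, 2.75] turn 0.01 F [-0.9  1.4  0.3] T [ 0.02 -0.03 -0.02] w 84.4 g 0.0
```

```bash

python3 -m crank '[[[1,-0.4,0,0],[1,-0.4,0,0],[0.9,-0.3,0,0],[0.42,-0.15,0,0],[0,0,0.3,0]]]' >/dev/null
python3 -c "
from h import *
plan(.51,.0244,.0217+.0365,-7.8)"
```

```text
t 47.725 pos [0.5105 0.023  0.0836] yaw -7.63 tilt [ 0.0004 -0.0003] units after turn [0.05, -0.03, 2.48] turn 0.02 F [ 0.5 -0.5  0.4] T [ 0.01 -0.03 -0.01] w 85.0 g 0.0
```

```bash

python3 -m crank '[[[0.04,-0.03,0.9,0.02],[0,0,0.9,0],[0,0,0.4,0],[0,0,0.15,0],[0,0,0,0]]]' | grep -E 'eef|force|clock'
python3 -m crank '[[[0,0,0,0],[0,0,0,0],[0,0,0,0],[0,0,0,0],[0,0,0,0]]]' 10 | grep -E 'eef|force|wid'
python3 -m crank '[[[0,0,-0.4,0],[0,0,-1,0],[0,0,-1,0],[0,0,-1,0],[-0.4,0.1,-0.8,0]]]' | grep -E 'eef|force|wid'
python3 -c "
from h import *
X=np.array([.1357,.9907]);Y=np.array([-.9907,.1357]);o=np.array([.5729,-.249])
g=o+.053*X+.0005*Y;print(g)
plan(g[0],g[1],.110+.0365+.0217,-7.8)"
```

```text
clock: 48.35
eef_pos: [0.5103, 0.0234, 0.0253]
contact_force: [1.6, 0.6, 0.7]
grip_force: 0.0
eef_pos: [0.5101, 0.0237, 0.0256]
contact_force: [-1.9, 0.8, 5.5]
width: 0.244
grip_force: 59.2
eef_pos: [0.5109, 0.0136, 0.1314]
contact_force: [-0.3, 0.2, -3.3]
width: 0.243
grip_force: 59.1
[ 0.57959675 -0.19642505]
t 49.6 pos [0.5109 0.0136 0.1314] yaw -7.87 tilt [0.0002 0.    ] units after turn [-7.95, 3.86, -0.01] turn -0.01 F [-0.3  0.2 -3.3] T [-0.01 -0.04 -0.04] w 20.8 g 59.1
```

```bash

python3 -m crank '[[[-1,0.48,0,0],[-1,0.48,0,0],[-1,0.48,0,0],[-1,0.48,0,0],[-1,0.48,0,0]]]' >/dev/null
python3 -m crank '[[[-1,0.48,0,0],[-0.9,0.48,0,0],[-0.6,0.3,0,0],[0,0.1,0,0],[0,0,0,0]]]' | grep -E 'eef|force|clock'
python3 -c "
from h import *
X=np.array([.1357,.9907]);Y=np.array([-.9907,.1357]);o=np.array([.5729,-.249])
g=o+.054*X+.0005*Y
plan(g[0],g[1],.0505+.0365+.0256,-7.8)"
```

```text
clock: 50.85
eef_pos: [0.5781, -0.1847, 0.13]
contact_force: [-0.2, 0.1, -3.0]
grip_force: 59.1
t 50.85 pos [ 0.5781 -0.1847  0.13  ] yaw -7.92 tilt [-0.0007  0.0005] units after turn [-0.42, 0.12, 2.15] turn -0.01 F [-0.2  0.1 -3. ] T [-0.03  0.01  0.02] w 20.8 g 59.1
```

```bash

python3 -m crank '[[[-0.3,0.1,0,-0.01],[-0.12,0.02,0.4,0],[0,0,0.7,0],[0,0,0.5,0],[0,0,0.2,0]]]' | grep -E 'eef|force|clock'
python3 -m crank '[[[0,0,0.15,0],[0,0,0.1,0],[0,0,0.08,0],[0,0,0,0],[0,0,0,0]]]' | grep -E 'eef|force|clock'
```

```text
clock: 51.48
eef_pos: [0.5789, -0.1957, 0.0834]
contact_force: [-0.3, -0.4, -2.6]
grip_force: 59.0
clock: 52.1
eef_pos: [0.58, -0.1962, 0.0772]
contact_force: [0.2, 0.1, -3.0]
grip_force: 59.0
```

```bash

python3 -m crank '[[[-0.04,0,0.03,0],[-0.04,0,0,0],[0,0,0,0],[0,0,0,0],[0,0,0,0]]]' | grep -E 'eef|force|clock'
```

```text
clock: 52.72
eef_pos: [0.5796, -0.1981, 0.0762]
contact_force: [-1.0, -0.8, -3.2]
grip_force: 59.0
```

```bash

python3 -m crank '[[[-0.04,0,0,0],[0,0,0,0],[0,0,0,0],[0,0,0,0],[0,0,0,0]]]' | grep -E 'eef|force|clock'
```

```text
clock: 53.35
eef_pos: [0.5794, -0.1991, 0.0761]
contact_force: [0.9, -0.8, -2.9]
grip_force: 59.0
```

```bash

python3 -m crank '[[[-0.04,0,0,0],[0,0,0,0],[0,0,0,0],[0,0,0,0],[0,0,0,0]]]' | grep -E 'eef|force|clock'
```

```text
clock: 53.98
eef_pos: [0.5794, -0.2001, 0.0762]
contact_force: [0.6, 0.4, -3.2]
grip_force: 59.0
```

```bash

python3 -m crank '[[[-0.04,0,0,0],[0,0,0,0],[0,0,0,0],[0,0,0,0],[0,0,0,0]]]' | grep -E 'eef|force|clock'
```

```text
clock: 54.6
eef_pos: [0.5792, -0.201, 0.0762]
contact_force: [-0.1, 1.2, -2.6]
grip_force: 59.1
```

```bash

python3 -m crank '[[[-0.03,0,0,0],[0,0,0,0],[0,0,0,0],[0,0,0,0],[0,0,0,0]]]' | grep -E 'eef|force|clock'
```

```text
clock: 55.22
eef_pos: [0.5791, -0.2016, 0.0762]
contact_force: [-0.4, 4.0, 0.3]
grip_force: 59.3
```

```bash

python3 -m crank '[[[0.05,0,0,0],[0,0,0.06,0],[0,0,0.06,0],[0,0,0.06,0],[0,0,0.06,0]]]' | grep -E 'eef|force|clock'
```

```text
clock: 55.85
eef_pos: [0.5792, -0.2007, 0.07]
contact_force: [-0.8, 0.0, -2.2]
grip_force: 59.2
```

```bash

python3 -m crank '[[[0,0,0.06,0],[0,0,0.06,0],[0,0,0.06,0],[0,0,0.06,0],[0,0,0,0]]]' | grep -E 'eef|force|clock'
```

```text
clock: 56.48
eef_pos: [0.5792, -0.2005, 0.064]
contact_force: [-0.1, 0.3, -2.1]
grip_force: 59.2
```

Already past the plate's top edge with no resistance. I lower it further.

```bash

python3 -m crank '[[[0,0,0.1,0],[0,0,0.1,0],[0,0,0.1,0],[0,0,0.1,0],[0,0,0.08,0]]]' | grep -E 'eef|force|clock'
```

```text
clock: 57.1
eef_pos: [0.5792, -0.2006, 0.0519]
contact_force: [0.9, -0.1, -2.8]
grip_force: 59.1
```

```bash

python3 -m crank '[[[0,0,0.12,0],[0,0,0.12,0],[0,0,0.12,0],[0,0,0.1,0],[0,0,0.04,0]]]' | grep -E 'eef|force|clock'
```

```text
clock: 57.72
eef_pos: [0.5792, -0.2005, 0.0394]
contact_force: [-0.8, -1.2, -4.0]
grip_force: 59.1
```

```bash

python3 -m crank '[[[0,0,0.1,0],[0,0,0.1,0],[0,0,0.06,0],[0,0,0.04,0],[0,0,0.03,0]]]' | grep -E 'eef|force|clock'
```

```text
clock: 58.35
eef_pos: [0.5793, -0.2006, 0.0314]
contact_force: [0.6, 0.8, -2.5]
grip_force: 59.1
```

```bash

python3 -m crank '[[[0,0,0.03,0],[0,0,0.02,0],[0,0,0,0],[0,0,0,0],[0,0,0,0]]]' | grep -E 'eef|force|clock'
```

```text
clock: 58.98
eef_pos: [0.5793, -0.2006, 0.0306]
contact_force: [-2.6, -0.1, 6.2]
grip_force: 60.1
```

On the floor exactly where expected (z = 0.0306, 6 N). I release, retreat, and check.

```bash

python3 -m crank '[[[0,0,0,0],[0,0,0,0],[0,0,0,0],[0,0,0,0],[0,0,-0.4,0]]]' 85 | grep -E 'force|clock|wid'
python3 -m crank '[[[0,0,-1,0],[0,0,-1,0],[0,0,-1,0],[0,0,-1,0],[1,-1,0,0]]]' >/dev/null
python3 -m crank '[[[1,-1,0,0],[1,-1,0,0],[1,-1,0,0],[1,-1,0,0],[0.5,-0.5,0,0]]]' | grep -E 'eef|force|clock'
python3 - <<'E'
from h import *
np.set_printoptions(precision=4,suppress=True)
t=cam('top');s=cam('scene')
im=np.hstack([cv2.resize(t['frame'][225:305,385:505],None,fx=3.3,fy=3.3,interpolation=cv2.INTER_CUBIC),cv2.resize(s['frame'][200:280,150:270],None,fx=3.3,fy=3.3,interpolation=cv2.INTER_CUBIC)])
cv2.imwrite('pics/end.png',cv2.cvtColor(cv2.convertScaleAbs(im,alpha=1.8),cv2.COLOR_RGB2BGR))
for n,d in(('top',t),('scene',s)):
    f=d['frame'].astype(int);P=pts(d);R,G,B=f[...,0],f[...,1],f[...,2];Z=P[...,2]
    hsv=cv2.cvtColor(d['frame'],cv2.COLOR_RGB2HSV).astype(int);H,S=hsv[...,0],hsv[...,1]
    bx=(abs(P[...,0]-.573)<.045)&(abs(P[...,1]+.249)<.09)&(Z>.04)&(Z<.075)
    for k,m in(('red',bx&((H<6)|(H>174))&(S>150)),('yel',bx&(H>=23)&(H<=33)&(S>170)),('tin',bx&(H>=15)&(H<23)&(S>120))):
        print(n,k,m.sum(),np.percentile(Z[m],[10,50,90]))
    l=(B>R+35)&(abs(P[...,1]-.23)<.13)&(abs(P[...,0]-.58)<.08)&(Z<.09)
    if n=='top': print('lid',rect(d,l,.057),np.median(Z[l]))
E
```

```text
clock: 59.6
contact_force: [0.1, -0.1, 0.1]
width: 0.996
grip_force: 0.0
clock: 60.85
eef_pos: [0.4609, -0.0447, 0.1408]
contact_force: [0.1, -0.4, -0.1]
grip_force: 0.0
top red 345 [0.0514 0.0571 0.0605]
top yel 271 [0.0528 0.057  0.0608]
top tin 388 [0.0537 0.0573 0.0606]
lid (array([581.9, 228.5]), array([191.7,  90.5]), 82.23) 0.05749585085436992
scene red 76 [0.0529 0.0547 0.0566]
scene yel 57 [0.0519 0.0547 0.0567]
scene tin 195 [0.0513 0.0544 0.0573]
```

View pics/end.png

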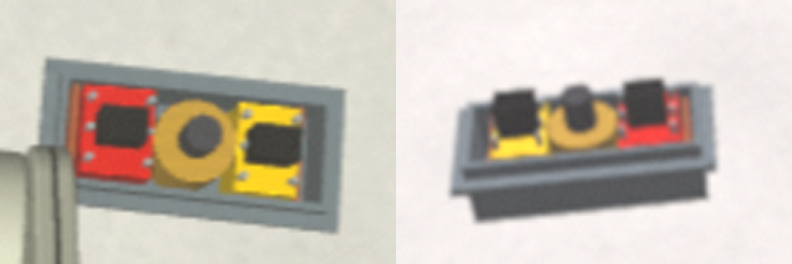

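The final picture shows the red case at (115,130), the tin at (195,140) and the yellow case at (270,150) standing between the plates. All three tops are at 57 mm, so they are flat on the floor. The lid is on the mat, within 2 mm of its middle.

```bash
python3 -c "
from cell import arm
print(arm.sign_off())"
```

```text
the job is handed in; nothing more can be done
None
```

The job is handed in, with no verdict returned: the lid lies knob up within about 3 mm of the mat's centre, and the red case, tin and yellow case all stand flat between the end plates, finished at about 61 s of the 72 s allowed.

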